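# Set the code wheels of the parts lockbox

### The job

Set the code of the grey lockbox on the desk: roll the red thumbwheel until its three dots stand at its white pointer, and the blue thumbwheel until its one dot stands at its pointer. The yellow wheel between or beside them already shows its two dots: do not turn it.

Things in the scene. Friction and masses are not known exactly. Their poses are not given: they have to be found in the camera images.
- red_unit: Fixed black holder of the red wheel, 90x64 mm, up to 60 mm high, on the 50 mm high lockbox. Origin: centre of its underside, 50 mm above the desk; x away from the robot, y left along the wheel axis, z up. Wheel: radius 34, 50 wide, axis 22 mm above the origin. Its fin is 7 mm thick, 22 wide, centred at y = +12 mm; its tip is 70 mm from the axis.
- blue_unit: Holder of the blue wheel, with fin, sizes, origin and axes just as for the red one. The red, yellow and blue holders stand side by side on the lockbox (160x250 mm), 70 mm apart along y, in any order, all turned alike.
- red_wheel (a joint): Red wheel angle, rad, stops at +-0.95. 0: fin upright; positive: fin leans to +x, tip at x = 70*sin(angle), z = 22 + 70*cos(angle) mm in the holder's frame. White dots on the rim right of the fin; at the white pointer (top, right edge) stands one dot at -0.6, two at 0, three at +0.6. About 2 N on the fin turns it; friction holds it where left, no spring, no clicks.
- blue_wheel (a joint): Blue wheel angle, rad; meaning, dots (one at -0.6, two at 0, three at +0.6) and friction as for the red wheel.
- yellow_wheel (a joint): Yellow wheel angle, rad, as for the red wheel but with black dots; it stands in the remaining place of the three and starts near 0, two dots at the pointer.

How it is judged:
By the outcome, as a careful person would: the job done as asked, in the order asked, and still so for the second after the job is handed in, with the robot touching nothing.
It also fails if it takes over 42 s, if anything falls off the work surface, if the arm or the gripper's body presses on something with over 40 N, if the wrist force passes 120 N, or if a joint passes its speed limit or range.

### The arm

A 7-joint arm with a two-finger parallel gripper is mounted at the origin on a cart in front of the work surface, level with it; the furniture and walls round the work are solid. World frame = base frame: x ahead of the robot, y to its left, z up, the work surface at z = 0. Lengths are in m, angles in rad, forces in N, time in s.
With the tool pointing down it reaches from about 0.4 to 0.875 m from the base axis. Payload 19.3 kg.
Tool frame: the origin (TCP) lies at the very end of the fingers, on their centre line; the grasp point (between the pads) lies 19 mm behind it; z points along the fingers, y is the line along which they close (so a half turn about z gives the same grasp; the last joint's range is limited). The gripper opens to 85 mm and grips with 20 to 120 N. Pads are 22 mm wide; open, the fingers measure 114 mm over their backs; the gripper's body (76 mm by 85 mm) begins 54 mm behind the grasp point. The pads swing forward as they close: fully open they stand 13 mm farther back than shut.
Start: joints at [-1.312, 0.521, -0.036, 1.599, 0.021, 1.021, -0.113], TCP at [0.202, 0.592, 0.231] pointing down, gripper open.
Joint ranges: [-2.91, 2.91], [-0.3, 2.13], [-1.5, 1.42], [0.17, 2.43], [-1.26, 4.41], [0.16, 1.93], [-2.52, 2.52]. Speed limits (rad/s): [1.89, 1.89, 2.39, 2.39, 3.01, 3.01, 3.01].

### API

Orientations are given as [roll, pitch, yaw] about the fixed x, y, z axes, in that order (R = Rz(yaw) Ry(pitch) Rx(roll)).
In Python, from workcell import bot gives the robot as it stands.
- The arm moves only by the tool carry_out, never from a script. Its argument "rows" is a list that holds one entry, the list of rows, each a list of 4 numbers: the shift along the tool's x, y, z in m, then the turn about the tool's z in degrees. In form: [[[x, y, z, twist], ...]]. A call has 1 to 12 rows; each row is the pose to reach, as a shift and turn from the pose commanded when the call began, along the tool's axes at that moment; what a row does not reach only later rows make up. A row lasts 1/12 s, in which the tool goes at most 41.7 mm and 7.16 degrees, less where a joint would pass 70% of its speed; a pose out of reach is approached as far as the arm can. A call with a gripper value outside its range is refused whole. "grip" is the finger opening in m, from 0 to 0.0854, set as the call begins (left out, the last holds). The fingers move at their own pace and stop on an object; "grip_force" is the grip in N (left out, the last holds). Time passes only in rows, so rows that repeat a pose let the fingers close. It gives the time, the measured TCP pose, the force, the opening and the grip force at its end, in the units of the state.
- bot.observe(): the state, without advancing time (a new reading comes with each control period).
- bot.grab_frame(name): name is "scene" or "top"; returns a dict with "pixels" (400x640x3 uint8, red, green, blue), "K" (3x3 intrinsics, pixels), "pose" (4x4, takes a point from camera to world coordinates). Camera axes: x right, y down, z forward; pixel columns grow to the right and rows downward; lengths in m; the calibration is good to about 2 mm. A picture is of the moment at which its call begins. There is no depth.
- bot.job_done(): hands the job in; it is judged then, once.
Trained networks look in a picture, given as the dict that the camera call returned (one of the last four; its "shot" number tells which), for a name from the list of things; names that differ only in an ending like _2 or _b are one class to them, and where a whole thing is asked for, a point or a joint stands for the part that bears it (a point fixed in the world has none). Each returns a list of dicts, best first, with "conf" (0 to 1); they miss things now and then, are a little off and sometimes report something else, mostly with a low value. They report only what shows in the picture. A call takes as long as a camera call.
- bot.look_for(picture, label): "position" ([column, row] in pixels, amid what is visible of it).
- bot.regions_of(picture, label): "region" (400x640 bool, what is visible of it) and "position" ([column, row] in pixels, amid what is visible of it).
- bot.spot_point(picture, label): "position" ([column, row] in pixels: a listed point, or the origin of a listed thing).
The state is a dict: "clock": time; "qpos": joint angles; "qd": joint speeds; "joint_efforts": joint torques, N m; "position": TCP position; "tool_rot": TCP orientation; "force": force on the tool from outside, world axes, zero at the start; "moment": the same for the moment, N m; "grip_width": finger opening in m; "finger_force": force on a finger pad.
Only numpy, scipy, OpenCV 4.12 (cv2) and the standard library are available. Lean on these libraries where they do the work, as an engineer would, in place of code of your own. Each camera call takes 0.05 s, during which the arm holds its last target. There are 200 camera calls.

## Working session

There is one attempt and no reset: what is moved stays moved. The work goes in short steps, Python scripts to look and compute and a tool call to move; the robot and the scene stay as the last step left them, time stands still between calls to the robot, and variables do not carry over. Pictures are saved under pics/ and viewed, at most 10 in all, crops included, and the job is handed in when it is done.

Besides the shell and the picture viewer there is one more tool, called after "Request:" as name(argument=value, ...) on one line, values as JSON. carry_out: Moves the arm, as the interface text tells. Its arguments: {"type":"object","properties":{"rows":{"type":"array","items":{"type":"array","items":{"type":"array","items":{"type":"number"}}}},"grip":{"type":"number"},"grip_force":{"type":"number"}},"required":["rows"]}

```bash
mkdir -p pics; cat > h.py <<'E'
import numpy as np, cv2
from workcell import bot
def ray(f,p):
    K,T=np.array(f["K"]),np.array(f["pose"])
    d=T[:3,:3]@np.linalg.solve(K,[p[0],p[1],1.0]); return T[:3,3],d
def at_z(f,p,z):
    o,d=ray(f,p); return o+d*(z-o[2])/d[2]
def proj(f,P):
    K,T=np.array(f["K"]),np.array(f["pose"])
    c=(np.asarray(P)-T[:3,3])@T[:3,:3]; u=c@K.T; return u[...,:2]/u[...,2:]
def save(f,n): cv2.imwrite(f"pics/{n}.png",f["pixels"][...,::-1])
E
python3 - <<'E'
from h import *
for n in ("scene","top"):
    f=bot.grab_frame(n); save(f,n+"0"); print(n,np.round(f["pose"],3).tolist())
    for l in ("red_unit","blue_unit"):
        for r in bot.spot_point(f,l)[:2]: print(l,r["conf"],r["position"],at_z(f,r["position"],.05).round(3))
    for l in ("red_wheel","blue_wheel","yellow_wheel"):
        for r in bot.look_for(f,l)[:2]: print(l,r["conf"],r["position"],at_z(f,r["position"],.1).round(3))
s=bot.observe(); print(s["clock"],s["position"],s["tool_rot"],s["force"])
E
```

```text
scene [[0.609, -0.577, 0.544, 0.12], [-0.793, -0.455, 0.405, -0.303], [0.014, -0.678, -0.735, 0.722], [0.0, 0.0, 0.0, 1.0]]
red_unit 0.95 [398.3, 269.3] [ 0.558 -0.166  0.05 ]
blue_unit 0.79 [361.6, 263.0] [ 0.527 -0.103  0.05 ]
red_wheel 0.72 [399.5, 261.2] [ 0.541 -0.169  0.1  ]
red_wheel 0.57 [397.0, 265.4] [ 0.531 -0.17   0.1  ]
blue_wheel 0.65 [363.0, 253.2] [ 0.516 -0.108  0.1  ]
yellow_wheel 0.83 [330.2, 240.2] [ 0.502 -0.044  0.1  ]
top [[0.009, -0.997, 0.072, 0.479], [-1.0, -0.011, -0.024, 0.056], [0.025, -0.071, -0.997, 0.967], [0.0, 0.0, 0.0, 1.0]]
red_unit 0.84 [407.9, 194.3] [ 0.56  -0.158  0.05 ]
blue_unit 0.85 [380.1, 205.3] [ 0.535 -0.098  0.05 ]
red_wheel 0.68 [416.3, 194.4] [ 0.556 -0.164  0.1  ]
blue_wheel 0.95 [383.7, 203.1] [ 0.537 -0.097  0.1  ]
yellow_wheel 0.96 [352.8, 213.6] [ 0.515 -0.034  0.1  ]
0.6 [0.20184653 0.59149875 0.23128625] [-3.14156970e+00 -9.73590011e-06  2.81271435e+00] [0.48231318 0.05739872 0.22877196]
```

View pics/scene0.png

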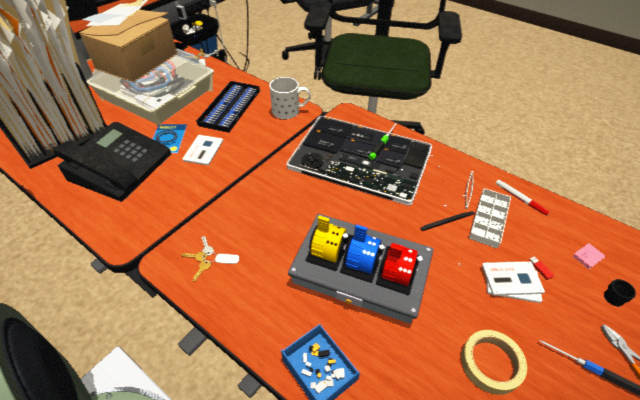

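View pics/top0.png

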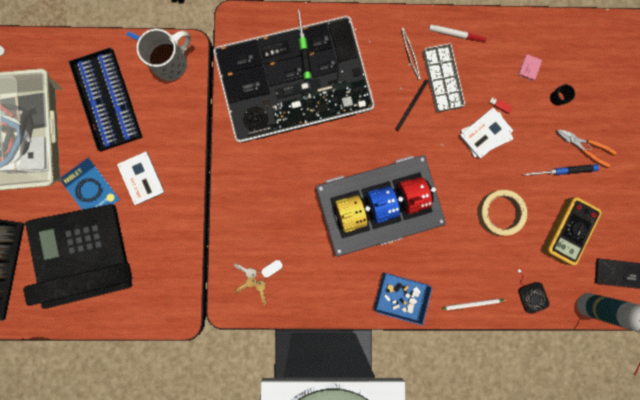

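The scene view shows yellow, blue and red from left to right, on a box turned by about 15°. I'll zoom in to read the fins and box corners.

```bash
python3 - <<'E'
import cv2,numpy as np
a=cv2.imread("pics/scene0.png")[205:325,280:440]; b=cv2.imread("pics/top0.png")[145:265,305:455]
a=cv2.resize(a,(780,585),interpolation=cv2.INTER_CUBIC); b=cv2.resize(b,(750,600),interpolation=cv2.INTER_CUBIC)
cv2.imwrite("pics/c_s.png",a); cv2.imwrite("pics/c_t.png",b)
E
```

```text
(no output)
```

View pics/c_s.png

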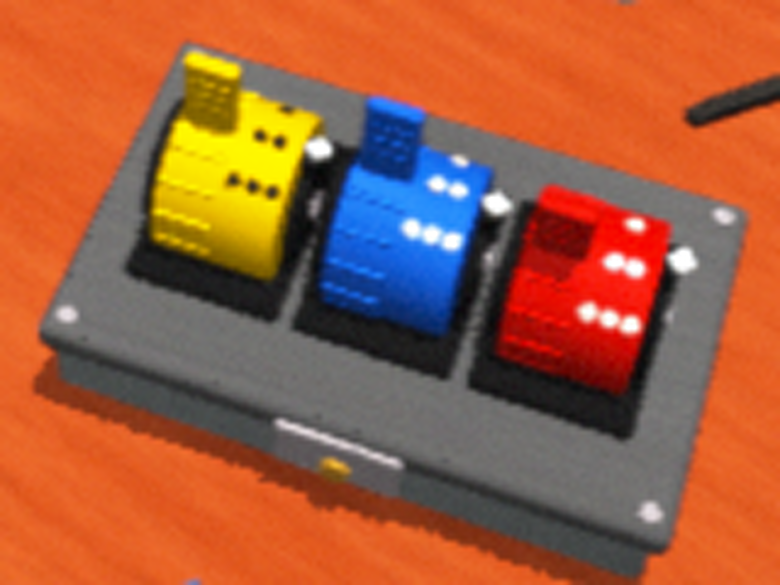

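View pics/c_t.png

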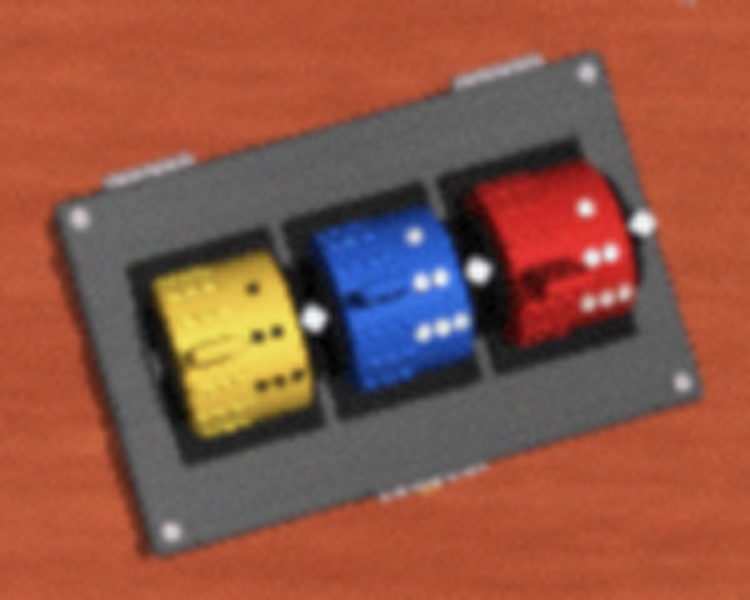

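Crops: yellow and blue fins stand about upright and red leans towards the robot. The dot rows are clear in both views, e.g. the red 2-dot row at scene crop (624,265) and top crop (602,256). I'll fit the box pose and wheel angles to the dots and lid corners.

```bash
cat > fit.py <<'E'
from h import *
from scipy.optimize import least_squares
fs={n:bot.grab_frame(n) for n in("scene","top")}
S={"scene":(280,205,4.875),"top":(305,145,5)}
D={"scene":dict(y=[(287,110),(270,139),(254,186)],b=[(459,160),(447,187),(432,235)],r=[(635,223),(624,265),(608,318)],c=[(67,313),(722,215),(651,512)]),
"top":dict(y=[(253,288),(267,334),(280,382)],b=[(415,236),(431,281),(442,327)],r=[(587,208),(602,256),(606,299)],c=[(79,218),(588,73),(683,382),(171,531)])}
px=lambda n,p:(np.array(p,float)+.5)/S[n][2]-.5+S[n][:2]
Y=dict(y=.07,b=0,r=-.07)
sc={"scene":[(-1,1),(1,-1),(-1,-1)],"top":[(1,1),(1,-1),(-1,-1),(-1,1)]}
def W(p,L):
    c,s=np.cos(p[2]),np.sin(p[2]); L=np.atleast_2d(L)
    return np.c_[p[0]+c*L[:,0]-s*L[:,1],p[1]+s*L[:,0]+c*L[:,1],L[:,2]]
def res(p):
    r=[]
    for i,n in enumerate(fs):
        off=p[11+2*i:13+2*i]; r.append(off)
        for j,k in enumerate("ybr"):
            a=p[3+j]+np.array([.6,0,-.6])
            L=np.c_[p[15]+.034*np.sin(a),Y[k]+p[6:9],.072+.034*np.cos(a)]
            r.append(((proj(fs[n],W(p,L))+off-px(n,D[n][k]))/.4).ravel())
        L=[(sx*p[9],sy*p[10],.05) for sx,sy in sc[n]]
        r.append(((proj(fs[n],W(p,L))+off-px(n,D[n]["c"]))/.4).ravel())
    return np.concatenate(r+[[p[15]/.003]])
if __name__=="__main__":
    q=least_squares(res,[.52,-.1,.27,0,0,-.3,-.01,-.01,-.01,.07,.115,0,0,0,0,0])
    p=q.x; print(p.round(4), 2*q.cost, len(q.fun)); np.save("p.npy",p)
    sd=np.sqrt(np.diag(np.linalg.inv(q.jac.T@q.jac))); print(sd.round(4))
    for k in "ybr": print(k,W(p,[p[15],Y[k],.05]),W(p,[p[15],Y[k]+.012,.142]))
E
python3 fit.py
```

```text
[ 5.369e-01 -9.810e-02  2.909e-01 -4.820e-02  3.000e-02 -2.542e-01
 -1.210e-02 -1.200e-02 -1.200e-02  7.000e-02  1.152e-01 -2.961e-01
  4.680e-01  4.422e-01 -5.280e-02  1.000e-04] 8.340076088453248 55
[1.500e-03 1.400e-03 2.400e-03 2.650e-02 2.620e-02 2.590e-02 5.000e-04
 4.000e-04 4.000e-04 3.000e-04 3.000e-04 7.378e-01 6.077e-01 6.315e-01
 6.869e-01 8.000e-04]
y [[ 0.51694024 -0.03102358  0.05      ]] [[ 0.51349861 -0.01952771  0.142     ]]
b [[ 0.53701642 -0.09808286  0.05      ]] [[ 0.53357479 -0.08658698  0.142     ]]
r [[ 0.55709261 -0.16514214  0.05      ]] [[ 0.55365098 -0.15364626  0.142     ]]
```

Request:
carry_out(rows=[[[-0.562,-0.6,0,54.5],[-0.562,-0.6,0,54.5],[-0.562,-0.6,0,54.5],[-0.562,-0.6,0,54.5],[-0.562,-0.6,0,54.5],[-0.562,-0.6,0,54.5],[-0.562,-0.6,0,54.5],[-0.562,-0.6,0,54.5],[-0.562,-0.6,0,54.5],[-0.562,-0.6,0,54.5],[-0.562,-0.6,0,54.5],[-0.562,-0.6,0,54.5]]], grip=0.04)

```text
clock: 1.7
position: [0.4079, 0.1339, 0.2317]
tool_rot: [3.141, -0.0, 1.862]
force: [1.4, 1.4, -0.1]
grip_width: 0.04
finger_force: 0.0
```

Request:
carry_out(rows=[[[-0.319,0.043,0,0],[-0.319,0.043,0,0],[-0.319,0.043,0,0],[-0.319,0.043,0,0],[-0.319,0.043,0,0],[-0.319,0.043,0,0],[-0.319,0.043,0,0],[-0.319,0.043,0,0],[-0.319,0.043,0,0],[-0.319,0.043,0,0],[-0.319,0.043,0.03,0],[-0.319,0.043,0.03,0]]])

```text
clock: 2.7
position: [0.5384, -0.1558, 0.1981]
tool_rot: [-3.138, -0.003, 1.863]
force: [-1.2, 0.2, -1.0]
grip_width: 0.0399
finger_force: 0.0
```

```bash
cat > rel.py <<'E'
from h import *
p=np.load("p.npy")
s=bot.observe(); d=s["position"][:2]-p[:2]; c,sn=np.cos(p[2]),np.sin(p[2])
print("t",s["clock"],"box xy",(c*d[0]+sn*d[1]).round(4),(-sn*d[0]+c*d[1]).round(4),"z",s["position"][2].round(4),"yaw err",(s["tool_rot"][2]-p[2]-np.pi/2).round(4),s["force"].round(1),s["grip_width"])
E
python3 rel.py; python3 - <<'E'
from h import *
f=bot.grab_frame("scene"); a=f["pixels"][150:330,280:520,::-1]
cv2.imwrite("pics/s1.png",cv2.resize(a,(800,600),interpolation=cv2.INTER_CUBIC))
E
```

```text
t 2.7 box xy -0.015 -0.0557 z 0.1981 yaw err 0.0012 [-1.2  0.2 -1. ] 0.039932096507492194
```

View pics/s1.png

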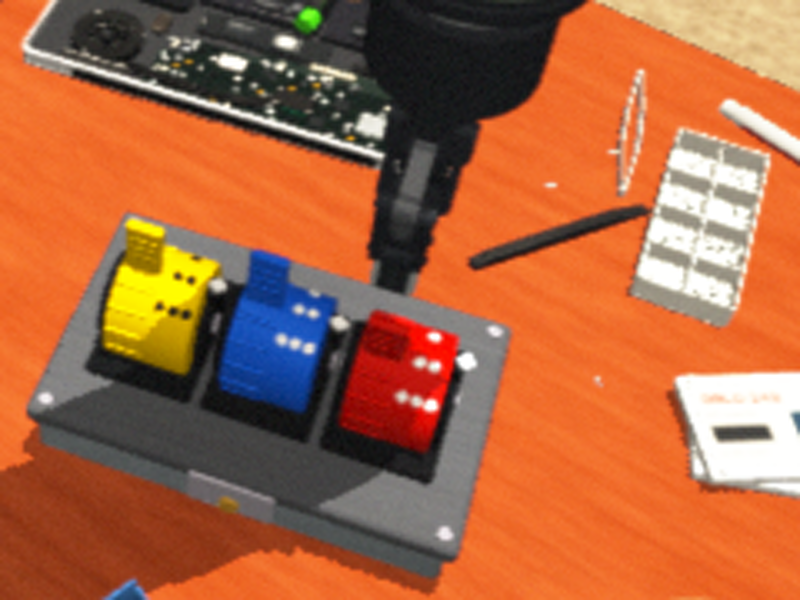

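The gripper hangs above and behind red at crop (400,270), with the fin clear. I'll go down astride the fin.

Request:
carry_out(rows=[[[-0.001,0.001,0.04,0],[-0.001,0.001,0.065,0],[-0.001,0.001,0.08,0],[-0.001,0.001,0.086,0],[-0.001,0.001,0.086,0],[-0.001,0.001,0.086,0]]])

```text
clock: 3.25
position: [0.542, -0.158, 0.1166]
tool_rot: [3.141, 0.0, 1.862]
force: [-0.5, 0.3, 0.4]
grip_width: 0.04
finger_force: 0.0
```

```bash
python3 rel.py
```

```text
t 3.25 box xy -0.0123 -0.0588 z 0.1166 yaw err 0.0004 [-0.5  0.3  0.4] 0.03996068333666028
```

Request:
carry_out(rows=[[[0,0.006,0.003,0],[0,0.012,0.003,0],[0,0.018,0.003,0],[0,0.024,0.003,0],[0,0.03,0.003,0],[0,0.036,0.003,0],[0,0.042,0.003,0],[0,0.047,0.003,0],[0,0.05,0.003,0],[0,0.052,0.003,0],[0,0.052,0.003,0],[0,0.052,0.003,0]]])

```text
clock: 4.25
position: [0.5915, -0.1432, 0.1124]
tool_rot: [3.141, 0.0, 1.862]
force: [-0.7, 1.2, 0.4]
grip_width: 0.0399
finger_force: 0.0
```

```bash
python3 rel.py; python3 - <<'E'
from h import *
f=bot.grab_frame("scene"); a=f["pixels"][205:325,280:440,::-1]
g=bot.grab_frame("top"); b=g["pixels"][145:265,305:465,::-1]
o=np.hstack([cv2.resize(x,(400,300),interpolation=cv2.INTER_CUBIC) for x in(a,b)])
cv2.imwrite("pics/s2.png",o)
E
```

```text
t 4.25 box xy 0.0394 -0.0589 z 0.1124 yaw err -0.0 [-0.7  1.2  0.4] 0.039926371857158784
```

View pics/s2.png

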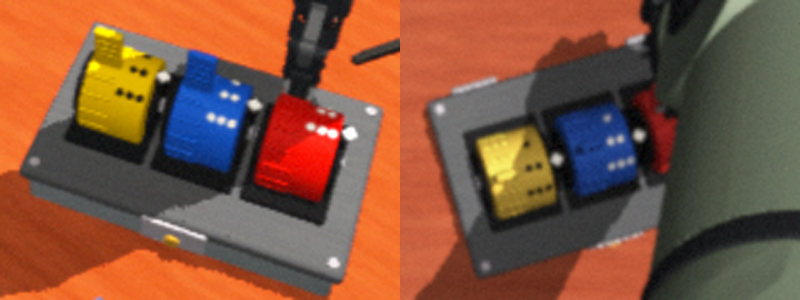

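Left half: red's three dots now stand near the pointer, at crop (322,129) against (349,133). I'll measure the angle from the dot blobs.

```bash
cat > ang.py <<'E'
import sys
from fit import *
p=np.load("p.npy")
def angle(f,i,k,cands,step=.0058):
    """k wheel, brightness-weighted match of the projected six dots in a x4 enlarged picture, grid over angle"""
    im=cv2.resize(f["pixels"],None,fx=4,fy=4,interpolation=cv2.INTER_CUBIC).astype(float)
    g=im.min(2); g=cv2.GaussianBlur(g,(0,0),3)
    best=[]
    for t in cands:
        P=[]
        for off,n in((.6,1),(0,2),(-.6,3)):
            a=t+off
            P+=[(p[15]+.034*np.sin(a),Y[k]+yy,.072+.034*np.cos(a)) for yy in YS[n]]
        q=proj(f,W(p,P))+p[11+2*i:13+2*i]; q=((q+.5)*4-.5).astype(np.float32)
        best.append([cv2.remap(g,x.reshape(1,1,2),None,cv2.INTER_LINEAR)[0,0] for x in q])
    return np.array(best)
d=.0078
import itertools
YS={1:[p[6]],2:[p[7]-d/2,p[7]+d/2],3:[p[8]-d,p[8],p[8]+d]}
c=np.arange(-.95,.96,.01)
if __name__=="__main__":
  for i,n in enumerate(fs):
    for k in sys.argv[1]:
        B=angle(fs[n],i,k,c); s=B.sum(1); j=np.argsort(-s)[:1][0]
        m=abs(c-c[j])<.1; w=s[m]-s[m].min(); print(n,k,"best",c[j].round(2),"cen",(w@c[m]/w.sum()).round(3),"score",s[j].round(0),"med",np.median(s).round(0))
E
python3 ang.py rb
```

```text
scene r best 0.48 cen 0.486 score 1011.0 med 245.0
scene b best 0.03 cen 0.031 score 1067.0 med 279.0
top r best -0.83 cen -0.82 score 336.0 med 302.0
top b best 0.04 cen 0.038 score 764.0 med 235.0
```

Request:
carry_out(rows=[[[0,0.002,0,0],[0,0.004,0,0],[0,0.006,0,0],[0,0.007,0,0],[0,0.007,0,0],[0,0.007,0,0]]])

```text
clock: 4.95
position: [0.5981, -0.1412, 0.1123]
tool_rot: [3.141, 0.0, 1.862]
force: [-0.9, -0.2, -1.1]
grip_width: 0.0402
finger_force: 0.4
```

```bash
python3 rel.py;python3 ang.py rb
```

```text
t 4.95 box xy 0.0463 -0.0588 z 0.1123 yaw err -0.0 [-0.9 -0.2 -1.1] 0.040170636330097195
scene r best 0.6 cen 0.606 score 1001.0 med 249.0
scene b best 0.03 cen 0.031 score 1065.0 med 279.0
top r best -0.83 cen -0.842 score 374.0 med 340.0
top b best 0.04 cen 0.038 score 766.0 med 238.0
```

Request:
carry_out(rows=[[[0,-0.005,0,0],[0,-0.005,-0.03,0],[0,-0.005,-0.065,0],[0,-0.005,-0.065,0],[0.035,-0.024,-0.065,0],[0.07,-0.044,-0.065,0],[0.07,-0.044,-0.065,0],[0.07,-0.044,-0.065,0],[0.07,-0.044,-0.065,0],[0.07,-0.044,-0.065,0]]])

```text
clock: 5.88
position: [0.5364, -0.0876, 0.1775]
tool_rot: [3.141, 0.001, 1.861]
force: [-0.3, -0.3, 0.9]
grip_width: 0.04
finger_force: 0.0
```

```bash
python3 rel.py;python3 ang.py rb
```

```text
t 5.8833 box xy 0.0025 0.0102 z 0.1775 yaw err -0.0008 [-0.3 -0.3  0.9] 0.04001481826579376
scene r best 0.6 cen 0.606 score 1206.0 med 260.0
scene b best 0.03 cen 0.033 score 1070.0 med 315.0
top r best 0.95 cen 0.924 score 794.0 med 622.0
top b best -0.95 cen -0.922 score 455.0 med 315.0
```

Request:
carry_out(rows=[[[0.001,0,0.03,0],[0.001,0,0.055,0],[0.001,0,0.065,0],[0.001,0,0.065,0],[0.001,-0.006,0.065,0],[0.001,-0.012,0.065,0],[0.001,-0.018,0.065,0],[0.001,-0.024,0.065,0],[0.001,-0.03,0.065,0],[0.001,-0.036,0.065,0],[0.001,-0.04,0.065,0],[0.001,-0.041,0.065,0]]])

```text
clock: 6.98
position: [0.4954, -0.0978, 0.1125]
tool_rot: [-3.142, -0.0, 1.861]
force: [2.8, 0.3, -0.0]
grip_width: 0.0399
finger_force: 1.2
```

```bash
python3 rel.py;python3 ang.py rby
```

```text
t 6.9833 box xy -0.0396 0.0122 z 0.1125 yaw err -0.0004 [ 2.8  0.3 -0. ] 0.039930567369090036
scene r best 0.6 cen 0.606 score 1224.0 med 260.0
scene b best -0.54 cen -0.536 score 1157.0 med 345.0
scene y best 0.95 cen 0.924 score 125.0 med 72.0
top r best -0.95 cen -0.923 score 686.0 med 651.0
top b best 0.92 cen 0.902 score 241.0 med 151.0
top y best 0.37 cen 0.358 score 291.0 med 253.0
```

Request:
carry_out(rows=[[[0,-0.002,0,0],[0,-0.003,0,0],[0,-0.003,0,0],[0,-0.003,0,0],[0,-0.003,0,0]]])

```text
clock: 7.5
position: [0.4932, -0.0985, 0.1122]
tool_rot: [-3.141, -0.0, 1.862]
force: [1.6, 0.8, 0.2]
grip_width: 0.04
finger_force: 0.7
```

```bash
python3 rel.py;python3 ang.py b
```

```text
t 7.5 box xy -0.0419 0.0122 z 0.1122 yaw err -0.0001 [1.6 0.8 0.2] 0.04001382066912725
scene b best -0.59 cen -0.586 score 1168.0 med 331.0
top b best 0.78 cen 0.775 score 243.0 med 158.0
```

Request:
carry_out(rows=[[[0,-0.001,0,0],[0,-0.001,0,0],[0,-0.001,0,0],[0,0.005,0,0],[0,0.005,-0.03,0],[0,0.005,-0.07,0],[0,0.005,-0.11,0],[0,0.005,-0.12,0],[0.04,0.005,-0.12,0],[0.08,0.005,-0.12,0],[0.12,0.005,-0.12,0],[0.16,0.005,-0.12,0]]])

```text
clock: 8.6
position: [0.4513, 0.0577, 0.2324]
tool_rot: [-3.141, 0.0, 1.861]
force: [1.7, 0.4, 0.4]
grip_width: 0.04
finger_force: 0.0
```

Request:
carry_out(rows=[[[0.04,0,0,0],[0.08,0,0,0],[0.12,0,0,0],[0.16,0,0,0],[0.16,0,0,0],[0.16,0,0,0]]])

```text
clock: 9.1
position: [0.4056, 0.2113, 0.2322]
tool_rot: [-3.141, 0.0, 1.865]
force: [1.0, -0.9, 0.4]
grip_width: 0.0394
finger_force: 0.0
```

```bash
python3 rel.py;python3 ang.py rb; python3 - <<'E'
from fit import *
p=np.load("p.npy")
PT={"scene":dict(y=(318,150),b=(497,203),r=(683,260)),"top":dict(y=(314,318),b=(478,270),r=(643,224))}
def r(v): return np.concatenate([(proj(fs[n],W(p,[v[0],Y[k]+v[1],v[2]]))[0]+p[11+2*i:13+2*i]-px(n,PT[n][k])) for i,n in enumerate(fs) for k in "ybr"])
q=least_squares(r,[0,-.035,.1]); print(q.x, q.fun.round(2))
a=fs["scene"]["pixels"][205:325,280:440,::-1]; b=fs["top"]["pixels"][145:265,305:465,::-1]
cv2.imwrite("pics/s3.png",np.hstack([cv2.resize(x,(400,300),interpolation=cv2.INTER_CUBIC) for x in(a,b)]))
E
```

```text
t 9.1 box xy -0.0371 0.3341 z 0.2322 yaw err 0.0038 [ 1.  -0.9  0.4] 0.039418356431230525
scene r best 0.6 cen 0.606 score 1210.0 med 257.0
scene b best -0.6 cen -0.602 score 1317.0 med 324.0
top r best 0.61 cen 0.616 score 1076.0 med 315.0
top b best -0.59 cen -0.591 score 825.0 med 373.0
[-0.00032611 -0.0314957   0.10711152] [ 0.21 -0.24 -0.05  0.1  -0.14  0.11 -0.04  0.06  0.15  0.12 -0.1  -0.15]
```

View pics/s3.png

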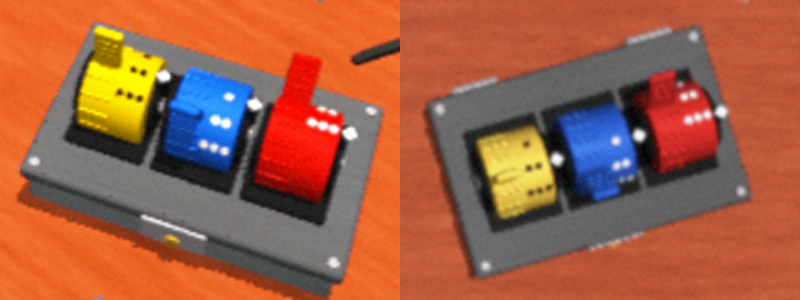

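The picture shows red's three dots at its pointer (top half at (700,120) against (721,112)) and blue's one dot at its own. Yellow is unchanged on two dots. The fitted pointers lie at x ≈ 0, so the angle readings (red about 0.61, blue about −0.60) can be trusted, and the arm is clear. I'm handing the job in.

```bash
python3 -c "
from workcell import bot
print(bot.job_done())"
```

```text
the job is handed in; nothing more can be done
None
```

I set red to three dots (about +0.61 rad), then blue to one dot (about −0.60 rad), left yellow on two dots, and handed the job in at about 9 s with the arm clear; no verdict came back.

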